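# Uncover a cartridge and find which way its cap unscrews

### The arm

A 7-joint arm with a two-finger parallel gripper is mounted at the origin on the work surface. World frame = base frame: x ahead of the robot, y to its left, z up, the work surface at z = 0. Lengths are in m, angles in rad, forces in N, time in s.
With the tool pointing down it reaches from about 0.4 to 0.925 m from the base axis. Payload 5.6 kg.
Tool frame: the origin (TCP) lies between the finger pads; the fingertips stand nose_length ahead of it and the grasp point (between the pads) is the TCP (nose_length is the distance from the TCP to the fingertips, in m); z points along the fingers, y is the direction in which the jaws open and shut (so a half turn about z gives the same grasp; the last joint's range is limited). The gripper opens to 85 mm and grips with 20 to 120 N. Pads are 22 mm wide; open, the fingers measure 114 mm over their backs; the gripper's body (76 mm by 85 mm) begins 54 mm behind the grasp point. The pads swing forward as they close: fully open they stand 13 mm farther back than shut.
Start: joints at [-1.207, 0.468, -0.012, 1.603, 0.006, 1.071, -0.056], TCP at [0.257, 0.597, 0.25] pointing down, gripper open.
Joint ranges: [-2.53, 2.53], [-0.31, 2.02], [-1.57, 1.55], [0.28, 2.44], [-1.29, 4.43], [0.15, 1.84], [-2.92, 2.92]. Speed limits (rad/s): [2.57, 2.57, 3.14, 3.14, 3.14, 3.14, 3.14].

### API

Orientations are given as a unit quaternion [w, x, y, z].
In Python, from workcell import move_ptp, move_linear, move_joints, set_gripper, wait, inverse_kinematics, camera, IKError, sign_off, read_time_s, read_joint_positions, read_joint_vel, read_joint_efforts, read_ee_pos, read_ee_rot, read_ft_force, read_ft_torque, read_grip_width, nose_length gives the robot as it stands. The module is installed in compiled form; this text tells all that it offers. Calls block until the motion is done:
- move_ptp(position, orientation): joint-space move of the TCP to a pose.
- move_linear(position, vel=0.15, rot=None, threshold=None): straight line of the TCP; rot=None keeps the orientation; vel is the mean speed in m/s. With threshold (N) it stops when the force on the tool has changed by that much, and returns True; else False.
- move_joints(angles): joint-space move.
- set_gripper(opening, grasp_force=None): opening from 0.0 (shut) to 1.0 (fully open); grasp_force is the grip in N (None keeps the last); returns when the fingers have stopped.
- wait(seconds).
- inverse_kinematics(position, orientation): joint angles nearest the present ones, or None.
- camera(name): name is "side" or "top"; returns a dict with "pixels" (384x512x3 uint8, red, green, blue), "fx", "fy", "cx", "cy" (pixels), "pose" (4x4, takes a point from camera to world coordinates). Camera axes: x right, y down, z forward; pixel columns grow to the right and rows downward; lengths in m; the calibration is good to about 2 mm. A picture is of the moment at which its call begins. There is no depth.
A pose or a line that the arm cannot do raises IKError and nothing moves.
- sign_off(): hands the job in, once; it reports no verdict.
Readings, each from a call of its own:
- read_time_s(): time.
- read_joint_positions(): joint angles.
- read_joint_vel(): joint speeds.
- read_joint_efforts(): joint torques, N m.
- read_ee_pos(): TCP position.
- read_ee_rot(): TCP orientation.
- read_ft_force(): force on the tool from outside, world axes, zero at the start.
- read_ft_torque(): the same for the moment, N m.
- read_grip_width(): opening from 0.0 (shut) to 1.0 (fully open).
Only numpy, scipy, OpenCV 4.12 (cv2) and the standard library are available. Lean on these libraries where they do the work, as an engineer would, in place of code of your own. Each camera call takes 0.05 s, during which the arm holds its last target.

### The job

Lift the clear cover off the unit in the fixture and park it on the ball-topped post so that it balances there level, by itself. Then take off the unit's purple quarter-turn cap, which may be left- or right-handed: try which way it loosens without forcing it against its stop, turn it free and lift it off. Finish still holding the cap upright and still, about 10 cm above where it sat; leave the other things on the bench alone.

Things in the scene. Friction and masses are not known exactly. Their poses are not given: they have to be found in the camera images.
- fixture: fixed aluminium base 110 x 250 x 22 mm with two round stations 130 mm apart. Origin on the table under the axis of the open station, which carries the unit; the other station, 130 mm away along +y of the fixture, is shut by a grey hood 64 mm square whose top is 110 mm above the table. z up.
- seat (a point): on the open station's axis, at the unit's flat shoulder (84 mm square steel plate, top 60 mm above the table) on which both cap and cover stand.
- cover: loose clear plastic cover over the cap, 60 g: an upside-down square cup, 70 mm outside, 64 mm inside, roof 3 mm, inside height 54 mm, open below, with a white knob 18 mm square and 30 mm tall on its roof (total height 87 mm). Origin at the centre of its open lower edge, z up, sides along x and y. Lift it straight up clear of the cap (46 mm) before moving sideways.
- cover_ceiling (a point): centre of the inside of the cover's roof, 54 mm above the cover's origin; this rests on the ball of the post.
- cover_knob (a point): in the white knob, 80 mm above the cover's origin (7 mm below the knob's top): where to grip.
- post: fixed parking post: base disc 80 mm across and 12 mm high, stem 18 mm across, black rubber ball of radius 22 mm on top. Origin on the table under its axis.
- post_top (a point): top of the post's ball, 102 mm above the table. The cover hangs over the ball, its lower edge then 48 mm above the table; set down off centre it tips about 1 degree for each 0.6 mm.
- cap: loose purple-painted zinc cap on the unit, about 220 g, 46 x 46 mm, 46 mm high, flat-sided: grip across any two opposite sides. Origin at the centre of its lower edge, z up, sides along x and y. Under the cover at first. Two lugs inside hook it on the unit's neck; it cannot be pulled off unturned.
- cap_top (a point): centre of the cap's top. The cap loosens anticlockwise or clockwise seen from above (differs from unit to unit, not visible). The wrong way it meets a springy stop within about 8 degrees (see neck_p); the right way it turns easily without rising, is free to lift straight up from about 50 to 85 degrees of turn, and meets a stop at about 92.
- neck_p (a joint): twist (rad, anticlockwise positive) of the sprung torque guard carrying one of the two station necks, 0 at rest, 3 N m per rad: a cap turned against its stop twists the neck along and it springs back. Over 0.45 rad (26 degrees, 1.35 N m) counts as forced. Which of the two necks is under the cap varies.
- neck_q (a joint): the same for the other of the two necks.
- unit_a: loose finished cartridge standing upright: aluminium cylinder 38 mm across, purple top, 84 mm high; bystander; origin at the centre of its underside
- unit_b: second such loose finished cartridge; bystander; origin at the centre of its underside
- driver: yellow-handled screwdriver lying on the bench; bystander
- lock_ring: steel ring 44 mm across, 10 mm high, flat on the bench; bystander; origin at the centre of its underside
- spare_cap: spare purple cap 46 x 46 x 46 mm standing on the bare bench; bystander, not the one to take; origin at the centre of its underside
- gasket_bin: open blue bin 120 x 100 x 50 mm; bystander; origin at the centre of its underside
Mind the look-alikes: they are no part of the job. Leave any green look-alike of the post alone.

How it is judged:
On the way:
1. the clear cover balances level on the post's ball, let go (distance between cover_ceiling and post_top below 0.01 m and angle between cover's own z axis and vertical below 0.15 rad and contact force between the fingers and cover below 0.05 N), for 0.5 s.
At the end, for the whole second after the job is handed in: The cap is held still in the fingers, its lower edge 70 to 190 mm above the unit's shoulder, upright within 17 degrees, touching neither fixture, cover nor post; the cover rests untouched on the post, its inside roof centre within 10 mm of the ball's top, level within 8.6 degrees (all of step 1 and height (world z) of cap between 0.13 and 0.25 m and angle between cap's own z axis and vertical below 0.3 rad and contact force between the fingers and cap above 1 N and linear speed of cap below 0.03 m/s and contact force between cap and cover below 0.05 N and contact force between cap and post below 0.05 N and contact force between cap and fixture below 0.05 N); the arm keeps its last pose, push and grip.
It fails at once if the cap is forced: a neck is twisted more than 0.45 rad against its spring (value of joint any of neck_p, neck_q above 0.45 rad or value of joint any of neck_p, neck_q below -0.45 rad).
It fails at once if a bystander is moved by more than 3 cm (distance of any of unit_a, unit_b, driver, lock_ring, spare_cap, gasket_bin from where it was at the start of the episode above 0.03 m).
It also fails if it takes over 61 s, if anything falls off the work surface, if the arm or the gripper's body presses on something with over 40 N, if the wrist force passes 120 N, or if a joint passes its speed limit or range.

## Working session

There is one attempt and no reset: what is moved stays moved. The work goes in short steps, each a Python script; the robot and the scene stay as the last script left them, time stands still between calls to the robot, and variables do not carry over. Pictures are saved under pics/ and viewed, and the job is handed in when it is done.

```bash
mkdir -p pics; ls
python3 - <<'E'
from workcell import *
import cv2,numpy as np
for n in("top","side"):
    c=camera(n);np.save(f"pics/{n}0.npy",c["pixels"])
    cv2.imwrite(f"pics/{n}0.png",cv2.resize(c["pixels"][:,:,::-1],(800,600),interpolation=cv2.INTER_CUBIC))
    print(n,c["fx"],c["fy"],c["cx"],c["cy"]);print(np.round(c["pose"],4).tolist())
print(nose_length,read_time_s(),read_ee_rot(),read_ee_pos())
E
```

```text
pics
top 454.54679841122635 454.54679841122635 258.34767929665685 191.8114589736498
[[0.0097, -0.9971, 0.0754, 0.4287], [-0.9998, -0.0107, -0.0137, -0.0705], [0.0145, -0.0753, -0.9971, 1.3344], [0.0, 0.0, 0.0, 1.0]]
side 488.53724248619034 488.53724248619034 263.5723145267205 182.76880653387923
[[-0.8667, -0.3541, 0.3514, -0.0427], [-0.4988, 0.604, -0.6216, 0.9455], [0.0079, -0.714, -0.7001, 1.2531], [0.0, 0.0, 0.0, 1.0]]
0.019 0.1 [-7.86760763e-05  2.02031524e-01  9.79378706e-01 -7.78707255e-04] [0.25708676 0.59650145 0.24944509]
```

View pics/top0.png

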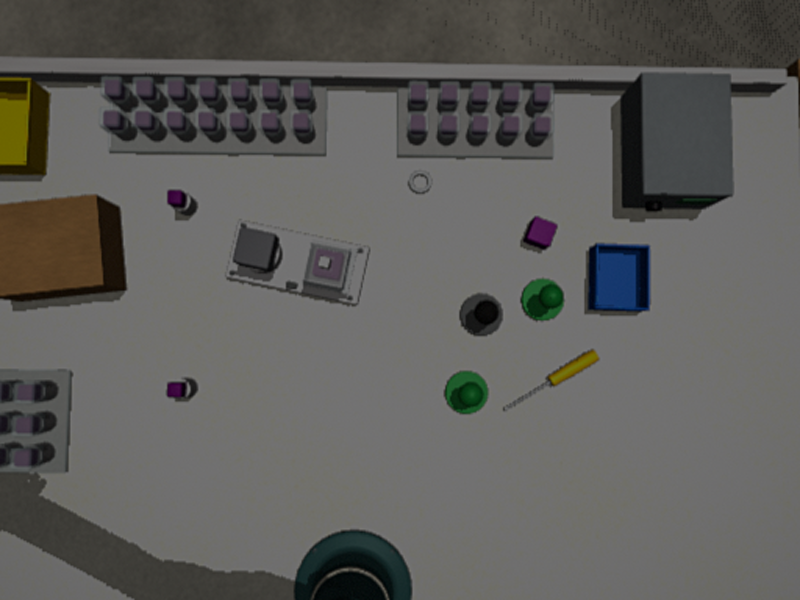

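View pics/side0.png

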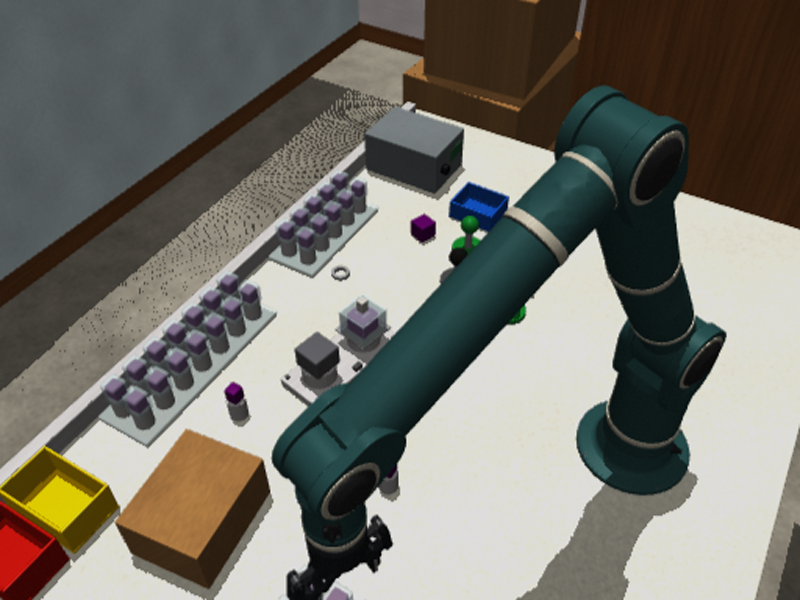

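Top picture (800x600 px). What could be mistaken for each target:
- **Post:** black ball (485,312), green look-alikes (547,297) and (470,393). I choose the black one.
- **Cap:** under the clear cover at (325,262). The spare cap (541,233), the cartridge tops (177,198) and (177,390), and the rack units are not it.
- **Cover:** the white knob at (324,262).

The side view shows the unit at (362,320), but the arm hides the post. Next, close crops.

Run:
```python
import cv2,numpy as np
t=np.load("pics/top0.npy")[:,:,::-1];s=np.load("pics/side0.npy")[:,:,::-1]
a=cv2.resize(t[135:200,140:240],(800,520),interpolation=cv2.INTER_CUBIC)
cv2.imwrite("pics/crop_fix.png",cv2.convertScaleAbs(a,alpha=1.3))
a=cv2.resize(t[170:270,270:370],(500,500),interpolation=cv2.INTER_CUBIC)
b=cv2.resize(s[180:260,175:255],(300,300),interpolation=cv2.INTER_CUBIC)
o=np.zeros((500,800,3),np.uint8);o[:,:500]=a;o[:300,500:]=b
cv2.imwrite("pics/crop_post.png",o)
```

```text
(no output)
```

View pics/crop_fix.png

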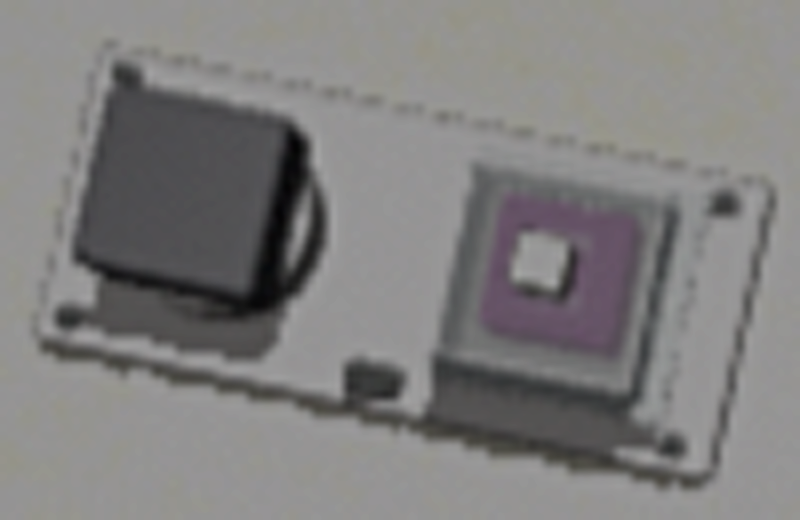

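View pics/crop_post.png

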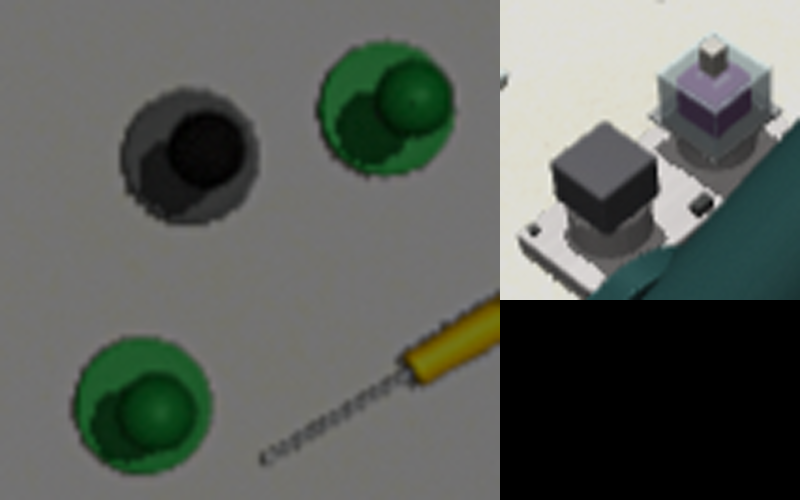

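The crops confirm the choices. The knob sits at crop (540,258) over the purple cap, under the clear cover, and the grey hood is at (190,190). The black post's ball is at crop (206,150), with its grey disc around (190,157). Next, masks to get positions.

```bash
cat > h.py <<'E'
import cv2,numpy as np
from scipy.spatial.transform import Rotation as R
CAM={"top":(454.5468,258.34768,191.81146,np.array([[0.0097,-0.9971,0.0754,0.4287],[-0.9998,-0.0107,-0.0137,-0.0705],[0.0145,-0.0753,-0.9971,1.3344],[0,0,0,1]])),}
def ray(c,u,v):
    d=np.array([(u-c["cx"])/c["fx"],(v-c["cy"])/c["fy"],1.]);P=np.array(c["pose"]);return P[:3,3],P[:3,:3]@d
def onz(c,u,v,z):
    o,d=ray(c,u,v);return o+d*(z-o[2])/d[2]
def proj(c,p):
    P=np.linalg.inv(np.array(c["pose"]));q=P[:3,:3]@p+P[:3,3];return q[0]/q[2]*c["fx"]+c["cx"],q[1]/q[2]*c["fy"]+c["cy"]
def blob(m,near):
    n,l,s,ce=cv2.connectedComponentsWithStats(m.astype(np.uint8))
    i=min((i for i in range(1,n) if s[i,4]>6),key=lambda i:np.hypot(*(ce[i]-near)));return l==i,ce[i],s[i,4]
def down(yaw):  # tool pointing down, jaw (tool y) along world direction yaw
    y=np.array([np.cos(yaw),np.sin(yaw),0]);z=np.array([0,0,-1.]);x=np.cross(y,z)
    q=R.from_matrix(np.c_[x,y,z]).as_quat();return np.array([q[3],q[0],q[1],q[2]])
E
python3 - <<'E'
from h import *
from workcell import *
c=camera("top");im=c["pixels"];hsv=cv2.cvtColor(im,cv2.COLOR_RGB2HSV);r,g,b=im.astype(int).transpose(2,0,1)
win=np.zeros(im.shape[:2],bool);win[155:185,195:228]=1
pk=(r-g>12)&(b-g>8)&win
print("knob vals",im[165:171,204:213].min(2))
pts=np.argwhere(pk)[:,::-1].astype(np.float32);rect=cv2.minAreaRect(pts);print("purple",rect)
bp=cv2.boxPoints(rect);w=[onz(c,*p,.106) for p in bp];print(np.round(w,4));print("cap c",np.mean(w,0))
e=[w[1]-w[0],w[2]-w[1]];print([np.degrees(np.arctan2(x[1],x[0]))%90 for x in e],[np.linalg.norm(x) for x in e])
kn=(im.min(2)>120)&win;m,ce,a=blob(kn,(207.5,167.5));rr=cv2.minAreaRect(np.argwhere(m)[:,::-1].astype(np.float32));print("knob",ce,a,rr,onz(c,*ce,.147))
bl=(im.max(2)<45);m,ce,a=blob(bl,(311,200));ct,_=cv2.findContours(m.astype(np.uint8),0,2)
print("ball",ce,a,cv2.minEnclosingCircle(max(ct,key=len)),onz(c,*ce,.080))
# expected silhouette ball
p=onz(c,*ce,.08);print(proj(c,p+[.022,0,0]),proj(c,p))
E
```

```text
knob vals [[ 74 116 117 115 111 110 101  71  78]
 [ 85 116 116 115 116 118 109  49  63]
 [104 117 115 115 116 117 104  41  54]
 [115 118 116 116 116 113  82  39  60]
 [115 117 116 117 118 111  58  39  64]
 [ 77  72  78  92 114 110  46  41  65]]
purple ((209.19198608398438, 168.44400024414062), (16.09969139099121, 15.831363677978516), 10.30484676361084)
[[0.5663 0.0717 0.106 ]
 [0.609  0.0648 0.106 ]
 [0.6016 0.0217 0.106 ]
 [0.5589 0.0286 0.106 ]]
cap c [0.58392365 0.04669974 0.106     ]
[np.float64(80.86323464229862), np.float64(80.2835970548542)] [np.float64(0.04324048438722098), np.float64(0.04379160015055756)]Traceback (most recent call last):
  File "<stdin>", line 10, in <module>
  File "h.py", line 12, in blob
    i=min((i for i in range(1,n) if s[i,4]>6),key=lambda i:np.hypot(*(ce[i]-near)));return l==i,ce[i],s[i,4]
ValueError: min() iterable argument is empty
```

Run:
```python
from h import *
from workcell import *
c=camera("top");im=c["pixels"];mn=im.min(2);sp=im.max(2).astype(int)-mn
win=np.zeros(mn.shape,bool);win[163:174,201:214]=1
m,ce,a=blob((mn>95)&(sp<14)&win,(207.5,167.5))
# soft weights
rr=cv2.minAreaRect(np.argwhere(m)[:,::-1].astype(np.float32));print("knob",ce,a,rr,onz(c,*rr[0],.147),onz(c,*ce,.147))
m,ce,a=blob(im.max(2)<30,(311,200));ct,_=cv2.findContours(m.astype(np.uint8),0,2)
print("ball",ce,a,cv2.minEnclosingCircle(max(ct,key=len)),onz(c,*ce,.080));
# disc: dark-ish vs table
med=np.median(im[200:240,200:260].reshape(-1,3),0);print(med)
w2=np.zeros(mn.shape,bool);w2[185:218,290:325]=1
for th in(70,80,90):
    d=(im.max(2)<th)&w2;ct,_=cv2.findContours(d.astype(np.uint8),0,2);k=max(ct,key=cv2.contourArea);e=cv2.fitEllipse(cv2.convexHull(k));print("disc",e,onz(c,*e[0],.010))
# expected size of ball px
p=onz(c,311.2,200,.08);print("ball r px",454.5*.022/(1.3344-.08))
# fixture outline
w3=np.zeros(mn.shape,np.uint8);w3[138:200,140:242]=1
f=((im.mean(2)>med.mean()+5)&(w3>0)).astype(np.uint8);f=cv2.morphologyEx(f,cv2.MORPH_CLOSE,np.ones((5,5)))
ct,_=cv2.findContours(f,0,2);k=max(ct,key=cv2.contourArea);r=cv2.minAreaRect(k);w=np.array([onz(c,*q,.022) for q in cv2.boxPoints(r)]);print("fix",r,np.round(w,4).tolist(),np.mean(w,0))
```

```text
knob [207.         166.91666667] 36 ((207.00003051757812, 167.00001525878906), (5.692099571228027, 5.692099571228027), 18.43494987487793) [0.5824677  0.04860814 0.147     ] [0.58268811 0.04861222 0.147     ]
ball [308.04362416 201.95973154] 298 ((308.375, 202.625), 11.684759140014648) [ 0.4969535  -0.22562352  0.08      ]
[115. 114. 114.]
disc ((307.2127990722656, 201.30609130859375), (26.538341522216797, 27.285449981689453), 56.18010330200195) [ 0.50264727 -0.2318449   0.01      ]
disc ((307.3804626464844, 201.18370056152344), (26.984756469726562, 27.837060928344727), 86.75682067871094) [ 0.50301052 -0.23233509  0.01      ]
disc ((307.4235534667969, 201.00411987304688), (27.431482315063477, 27.881061553955078), 84.29344177246094) [ 0.50353732 -0.23246042  0.01      ]
ball r px 7.9711415816326525Traceback (most recent call last):
  File "<stdin>", line 20, in <module>
ValueError: max() iterable argument is empty
```

Run:
```python
from h import *
from workcell import *
c=camera("top");im=c["pixels"]
for th in(12,15,18,22):
    m,ce,a=blob(im.max(2)<th,(311,200));ct,_=cv2.findContours(m.astype(np.uint8),0,2);print(th,ce,a,cv2.minEnclosingCircle(max(ct,key=len)),onz(c,*ce,.080))
print(im.max(2)[190:212,299:324])
g=cv2.cvtColor(im,cv2.COLOR_RGB2GRAY)[135:200,140:245]
g4=cv2.resize(g,None,fx=4,fy=4,interpolation=cv2.INTER_CUBIC)
L=cv2.createLineSegmentDetector().detect(g4)[0][:,0]
for s in L:
    if np.hypot(s[2]-s[0],s[3]-s[1])>80:
        a=onz(c,s[0]/4+140,s[1]/4+135,.022);b=onz(c,s[2]/4+140,s[3]/4+135,.022);d=b-a
        print(np.round(s/4),np.round(a[:2],4),np.round(b[:2],4),round(np.degrees(np.arctan2(d[1],d[0]))%90,2))
```

```text
12 [310.37662338 199.88961039] 154 ((310.375, 199.75), 7.379336357116699) [ 0.50275921 -0.23208529  0.08      ]
15 [310.50574713 199.78735632] 174 ((310.5, 199.625), 7.526096820831299) [ 0.50304651 -0.23244312  0.08      ]
18 [310.51098901 199.73626374] 182 ((310.4482727050781, 199.77586364746094), 7.650400161743164) [ 0.50318835 -0.23245751  0.08      ]
22 [310.06030151 200.04020101] 199 ((308.0714416503906, 199.64285278320312), 10.06365966796875) [ 0.50233245 -0.23120846  0.08      ]
[[ 84  75  61  53  52  52  53  53  55  54  56  54  54  54  54  54  65  90
  116 117 115 114 115 115 115]
 [ 54  50  52  52  53  54  53  55  54  55  53  46  45  46  54  54  54  64
   92 116 118 116 115 114 114]
 [ 51  52  52  54  54  55  56  53  39  38  30  23  23  26  33  36  46  53
   65  92 116 117 115 114 115]
 [ 52  53  53  53  55  55  53  38  15  14   6   5   7   8  10  15  28  41
   54  67  97 115 117 115 115]
 [ 54  53  55  55  55  53  36  13   1   7   5   7  10  10   7   7   8  22
   41  53  66  90 116 114 114]
 [ 55  54  55  55  55  45  15   4   6   8   9   9  11  10  10   9   5   8
   21  41 
[... 1391 characters left out ...]
  21  23  22  22  23  22  25  23  22  21  31  48  53  55  54  53  52
   49  55  89 116 115 115 115]
 [ 39  24  24  21  22  24  22  22  20  24  31  47  55  54  54  53  52  50
   53  73 109 117 116 115 114]
 [ 47  34  41  27  21  22  20  22  31  46  46  54  53  53  54  51  48  52
   72 106 116 116 115 115 115]]
[ 8. 32. 13. 12.] [0.5956 0.2304] [0.6568 0.2185] 79.01
[85. 26. 80. 50.] [0.6159 0.0092] [0.5464 0.0224] 79.2
[ 5. 42. 42. 50.] [0.5676 0.2394] [0.5462 0.132 ] 78.73
[79. 48. 83. 26.] [0.5515 0.0266] [0.6155 0.0146] 79.36
[55. 45. 78. 49.] [0.5615 0.0957] [0.5489 0.0283] 79.39
[31. 36. 36. 16.] [0.5856 0.1644] [0.6439 0.1524] 78.31
[54. 43. 59. 21.] [0.5656 0.097 ] [0.632  0.0845] 79.3
```

Run:
```python
from h import *
from workcell import *
for k in range(4):
    y=np.radians(-10.9+90*k)
    for p in([.583,.0477,.30],[.583,.0477,.09],[.503,-.232,.13]):
        q=inverse_kinematics(p,down(y));print(k,p,None if q is None else np.round(q,2))
```

```text
0 [0.583, 0.0477, 0.3] [-0.6   0.33  0.59  1.74 -0.2   1.12 -0.14]
0 [0.583, 0.0477, 0.09] [-0.53  0.61  0.51  1.9  -0.43  0.74  0.04]
0 [0.503, -0.232, 0.13] [-0.33  0.64  0.94  1.98 -0.68  0.88  0.79]
1 [0.583, 0.0477, 0.3] [-0.43  0.31  0.37  1.73 -0.12  1.12  1.35]
1 [0.583, 0.0477, 0.09] [-0.29  0.57  0.19  1.88 -0.16  0.7   1.38]
1 [0.503, -0.232, 0.13] [-0.03  0.5   0.51  1.96 -0.34  0.77  2.06]
2 [0.583, 0.0477, 0.3] [-0.19  0.31  0.06  1.72 -0.02  1.12  2.83]
2 [0.583, 0.0477, 0.09] [-0.02  0.58 -0.16  1.87  0.13  0.71  2.7 ]
2 [0.503, -0.232, 0.13] [-0.52  0.94  1.34  1.99 -1.04  1.15 -2.06]
3 [0.583, 0.0477, 0.3] [-0.75  0.37  0.79  1.75 -0.29  1.14 -1.63]
3 [0.583, 0.0477, 0.09] [-0.6   0.64  0.61  1.91 -0.52  0.76 -1.46]
3 [0.503, -0.232, 0.13] [-0.43  0.75  1.12  1.98 -0.84  0.97 -0.64]
```

Run:
```python
from h import *
from workcell import *
Y=np.radians(-10.9);p=[.583,.0477]
set_gripper(.6,30)
move_ptp(p+[.24],down(Y+np.pi/2))
print(read_time_s(),read_ee_pos(),np.round(read_joint_positions(),2))
c=camera("side");cv2.imwrite("pics/s1.png",cv2.resize(c["pixels"][:,:,::-1],(800,600)))
print(move_linear(p+[.141],vel=.12,threshold=6),read_ee_pos(),read_time_s())
c=camera("side");cv2.imwrite("pics/s2.png",cv2.resize(c["pixels"][130:290,150:363,::-1],(798,600),interpolation=cv2.INTER_CUBIC))
```

```text
2.9583 [0.58297416 0.04899525 0.23993245] [-0.41  0.37  0.34  1.8  -0.15  1.    1.37]
False [0.58358318 0.04772822 0.14168405] 3.9833
```

View pics/s1.png

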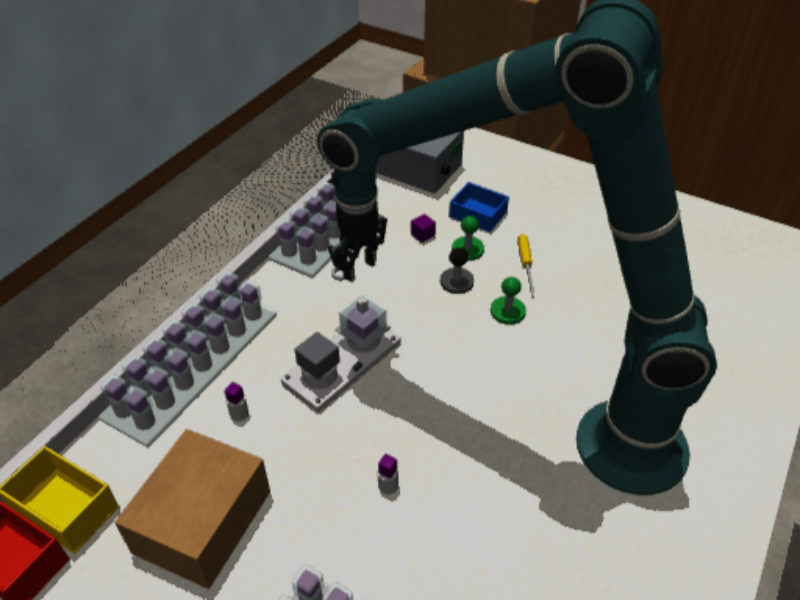

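View pics/s2.png

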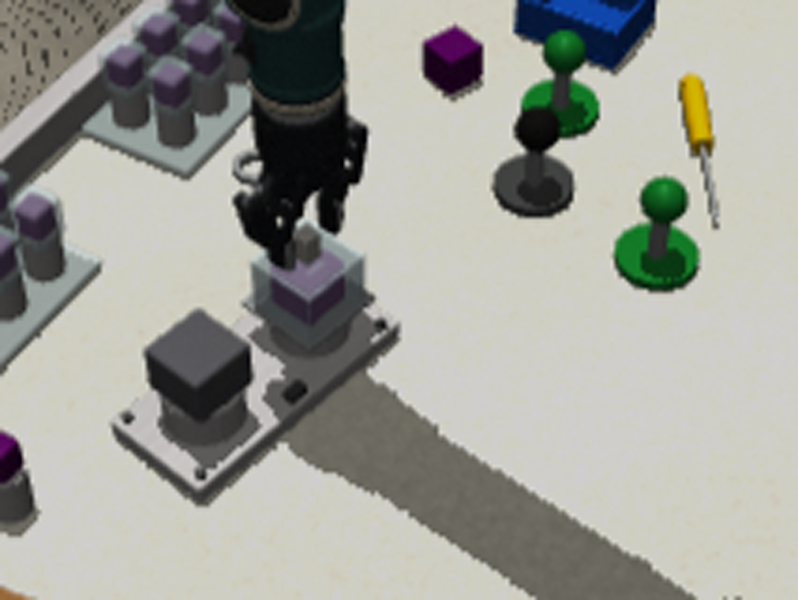

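Picture s1 shows the black ball at (458,257), free of the arm. Crop s2 shows the jaws straddling the knob at (305,240), with the black ball at (538,130). Next I centre the cover with two crossed grips and cross-check the ball from the side view.

Run:
```python
from h import *
from workcell import *
Y=np.radians(-10.9);p=[.583,.0477]
c=camera("side");im=c["pixels"]
w=np.zeros(im.shape[:2],bool);w[155:176,280:305]=1
for th in(20,30):
    m,ce,a=blob((im.max(2)<th)&w,(293,164));print("ball side",ce,a,onz(c,*ce,.08))
set_gripper(0,30);print(read_grip_width(),read_ee_pos(),np.round(read_ft_force(),2))
set_gripper(.6)
move_linear(p+[.175],vel=.15);move_ptp(p+[.175],down(Y));move_linear(p+[.141],vel=.1,threshold=6)
set_gripper(0,40);print(read_grip_width(),read_ee_pos(),read_ee_rot(),down(Y),np.round(read_ft_force(),2),read_time_s())
for n in("side",):
    c=camera(n);cv2.imwrite("pics/s3.png",cv2.resize(c["pixels"][150:250,165:299,::-1],(800,600),interpolation=cv2.INTER_CUBIC))
```

```text
ball side [293.30681818 164.45454545] 88 [ 0.50106611 -0.23054587  0.08      ]
ball side [293.24509804 164.11764706] 102 [ 0.50208055 -0.23202215  0.08      ]
0.2015467883333018 [0.58302595 0.04774284 0.1411686 ] [-0.65  0.08  1.65]
0.19999621121612512 [0.58315354 0.04776153 0.1413124 ] [9.33269626e-05 7.71042521e-01 6.36783596e-01 2.71835908e-04] [0.         0.77106921 0.63675135 0.        ] [-0.17  0.29  1.64] 7.4
```

View pics/s3.png

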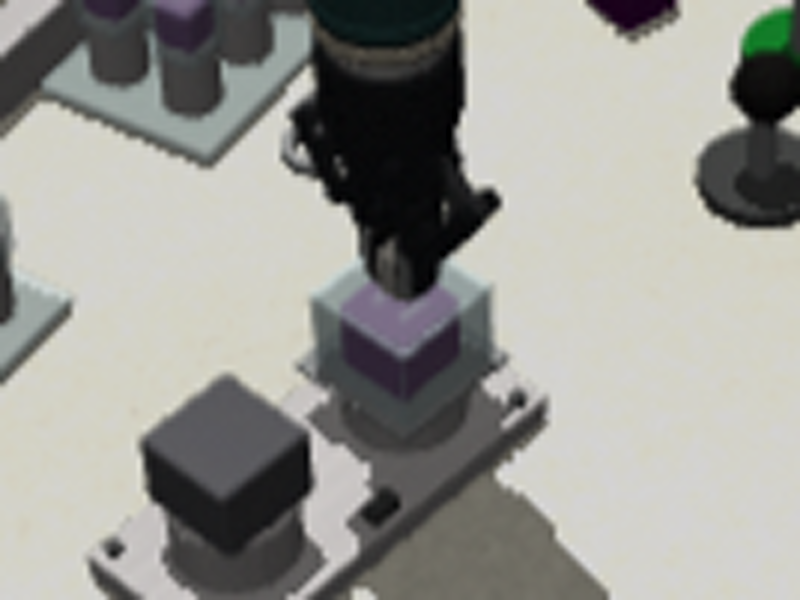

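The knob is gripped, with the jaws closed around it at crop (400,270). Lifting the cover and carrying it to above the post.

Run:
```python
from h import *
from workcell import *
Y=np.radians(-10.9)
move_linear([.583,.0477,.25],vel=.15);print(read_grip_width(),read_ft_force())
move_ptp([.5027,-.232,.23],down(Y));move_linear([.5027,-.232,.150],vel=.12)
print(read_ee_pos(),read_time_s(),np.round(read_joint_positions(),2))
for n in("side","top"):
    c=camera(n);im=c["pixels"];u,v=map(int,proj(c,np.array([.503,-.232,.12])));cv2.imwrite(f"pics/{n}4.png",cv2.resize(im[v-40:v+40,u-50:u+50,::-1],(750,600),interpolation=cv2.INTER_CUBIC))
    print(n,proj(c,np.array([.503,-.232,.08])),u,v)
```

```text
0.20317028852139132 [ 0.17807278 -0.54269543 -0.62963754]
[ 0.50318788 -0.23221387  0.15050467] 10.2667 [-0.2   0.52  0.74  1.96 -0.46  0.84  0.6 ]
side (np.float64(293.01365121324756), np.float64(164.03355407203438)) 293 155
top (np.float64(310.3459609150135), np.float64(199.80245276864113)) 312 198
```

View pics/side4.png

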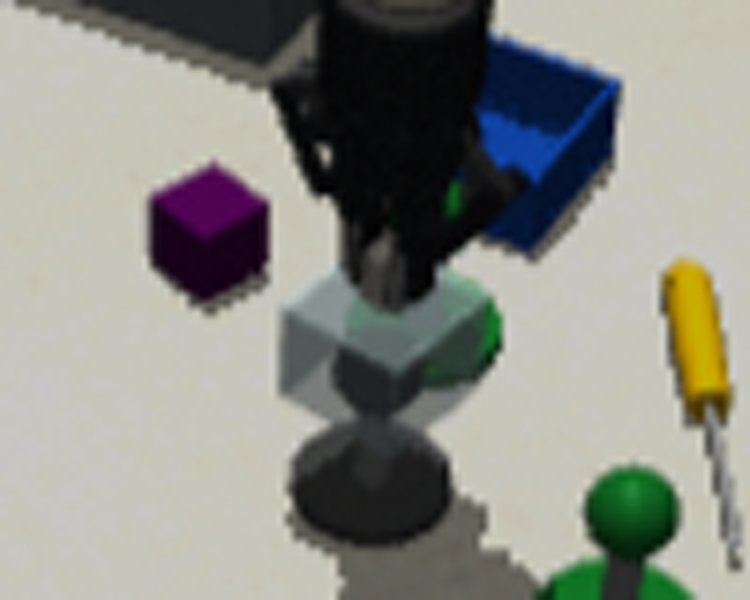

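View pics/top4.png

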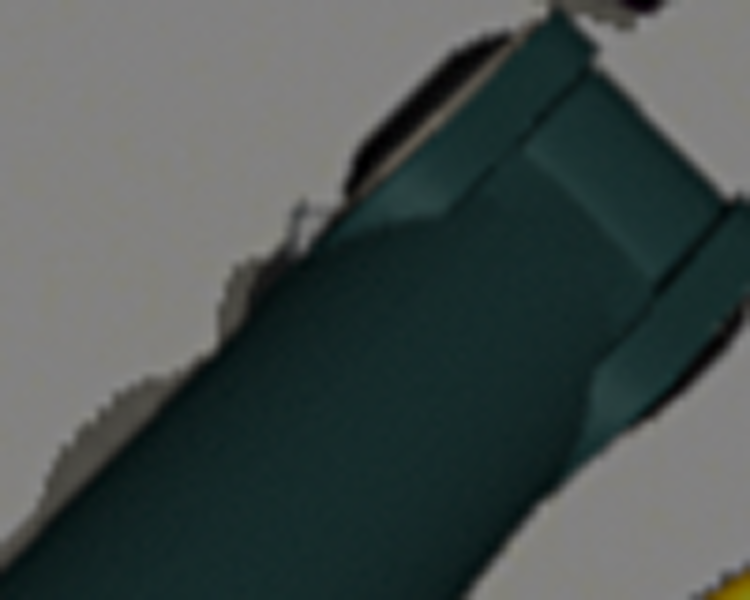

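The side crop shows the cover hanging over the black ball. Its roof corners are at about (282,308), (497,300) and (393,377), and the ball is near (378,375). The arm blocks the top view. I'll compare the roof corners with where they should project.

Run:
```python
from h import *
from workcell import *
c=camera("side")
u0,v0=243,115
Y=np.radians(-10.9);z=.1505-.08+.057
for i in range(4):
    a=Y+np.pi/4+i*np.pi/2
    p=np.array([.5032,-.2322,0])+.035*np.sqrt(2)*np.array([np.cos(a),np.sin(a),0])
    for zz in(z,z-.057):
        q=proj(c,p+[0,0,zz]);print(i,round(zz,3),np.round([(q[0]-u0)*7.5,(q[1]-v0)*7.5],1))
q=proj(c,np.array([.5032,-.2322,.08]));print([(q[0]-u0)*7.5,(q[1]-v0)*7.5])
im=c["pixels"];
m=(im.max(2)<50);w=np.zeros(m.shape,bool);w[158:172,285:301]=1
print(im.max(2)[158:174,284:305])
```

```text
0 0.128 [274.6 296.5]
0 0.071 [270.9 386.6]
1 0.128 [392.6 363.1]
1 0.071 [386.1 453.3]
2 0.128 [485.1 287.6]
2 0.071 [476.7 377.6]
3 0.128 [367.9 223.9]
3 0.071 [362.2 313.7]
[np.float64(374.92327684205605), np.float64(367.36501324798274)]
[[106 127 140 146 147 126 131 122 116 119 118 117 117 119 117 118 117 118
  112  95  69]
 [ 92  98 108 125 140 115 113 109 107 109 109 107 109 113 120 119 119 119
   91  68  61]
 [ 89  90  91  97 110 103 104 106 107 107 106 106 106 107 113 125 117  87
   68  61  60]
 [ 90  90  89  89  60  60  77 113 107 107 105 107 106 106 125 106  81  65
   62  61  60]
 [ 90  89  96  97  42  37  46  71  90 114 108 106 106 101  87  62  60  61
   61  61  61]
 [ 90 102 117  75  39  37  38  42  53  74  91 105 103  77  45  44  56  60
   62  59  66]
 [102 119 124  63  37  38  38  37  38  42  54  69  67  45  33  50  68  61
   61  56  59]
 [119 124 123  78  39  37  37  36  37  36  38  45  38  33  34  47  56  53
   52  50  58]
 [125 124 126  81  40  36  38  37  38  37  37  42  35  32  32  52  59  59
   65  72 106]
 [124 125 125 115  72  38  36  37  36  36  37  41  34  32  46 104 109 108
  110 112 120]
 [125 125 124 125 114  57  36  36  36  37  36  42  33  46 104 120 121 122
  121 121 150]
 [142 125 126 125 125 112  56  37  35  36  37  41  64 103 120 121 121 121
  122 164 188]
 [187 156 127 125 124 125  82  50  46  43  44  74 109 120 122 121 121 136
  179 194 198]
 [199 190 183 109  94  85  68  56  56  53  54  74  89 108 121 122 150 183
  198 199 199]
 [199 158 121  76  67  63  60  56  57  56  56  64  65  73  89 121 185 197
  198 199 199]
 [122  88  65  63  63  63  46  53  56  56  56  51  60  61  65  82 148 196
  198 198 199]]
```

Run:
```python
from h import *
from workcell import *
f0=read_ft_force();t0=read_ft_torque()
r=move_linear([.5027,-.232,.124],vel=.02,threshold=2)
wait(.2)
print(r,read_ee_pos(),np.round(read_ft_force()-f0,2),np.round(read_ft_torque()-t0,3),read_time_s())
c=camera("side");im=c["pixels"];cv2.imwrite("pics/side5.png",cv2.resize(im[120:190,250:343,::-1],(797,600),interpolation=cv2.INTER_CUBIC))
```

```text
True [ 0.50264069 -0.23198532  0.12881951] [ 0.29 -0.63  6.86] [ 0.063  0.055 -0.004] 11.5917
```

View pics/side5.png

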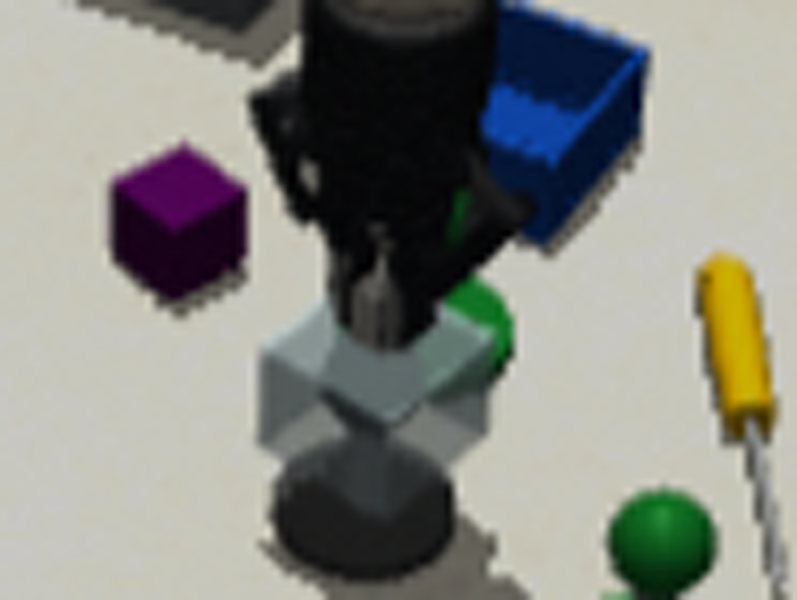

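Run:
```python
from h import *
from workcell import *
c=camera("side");im=c["pixels"]
Y=np.radians(-10.9)
for z in(.105,.048):
  for i in range(3):
    a=Y+np.pi/4+i*np.pi/2
    p=np.array([.5026,-.2320,z])+.035*np.sqrt(2)*np.array([np.cos(a),np.sin(a),0])
    q=proj(c,p);print(i,z,np.round([(q[0]-250+.5)*8.57-.5,(q[1]-120+.5)*8.57-.5],1))
q=proj(c,np.array([.5026,-.232,.01]));print("disc",[(q[0]-250+.5)*8.57-.5,(q[1]-120+.5)*8.57-.5])
```

```text
0 0.105 [256.9 341.7]
1 0.105 [390.6 417.9]
2 0.105 [495.3 331.5]
0 0.048 [252.7 442.8]
1 0.048 [383.3 519.1]
2 0.048 [485.8 432.5]
disc [np.float64(365.0652685797842), np.float64(502.5012786514693)]
```

The cover's lower corners, at crop (257,440), (383,518) and (487,430), match projection to within about 1 mm, and the disc matches too. Contact came at the expected height, TCP 0.1288. The torque readings would suggest an off-centre contact, but the wrench offset drifts with pose, so I trust the images. I'll take off the press force, let go, and look.

Run:
```python
from h import *
from workcell import *
move_linear([.5027,-.232,.1292],vel=.02);wait(.2);print(read_ft_force())
set_gripper(.45,20);print(read_grip_width())
wait(.3)
c=camera("side");im=c["pixels"];a=cv2.resize(im[120:190,250:343,::-1],(398,300),interpolation=cv2.INTER_CUBIC)
move_linear([.5027,-.232,.20],vel=.15)
wait(.3)
c=camera("side");im=c["pixels"];b=cv2.resize(im[120:190,250:343,::-1],(797,600),interpolation=cv2.INTER_CUBIC)
cv2.imwrite("pics/side6a.png",a);cv2.imwrite("pics/side6.png",b);print(read_time_s())
```

```text
[ 0.58742791 -0.02840716  0.02203729]
0.45095778241596357
13.8083
```

View pics/side6a.png

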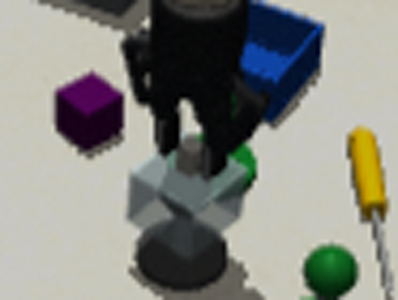

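View pics/side6.png

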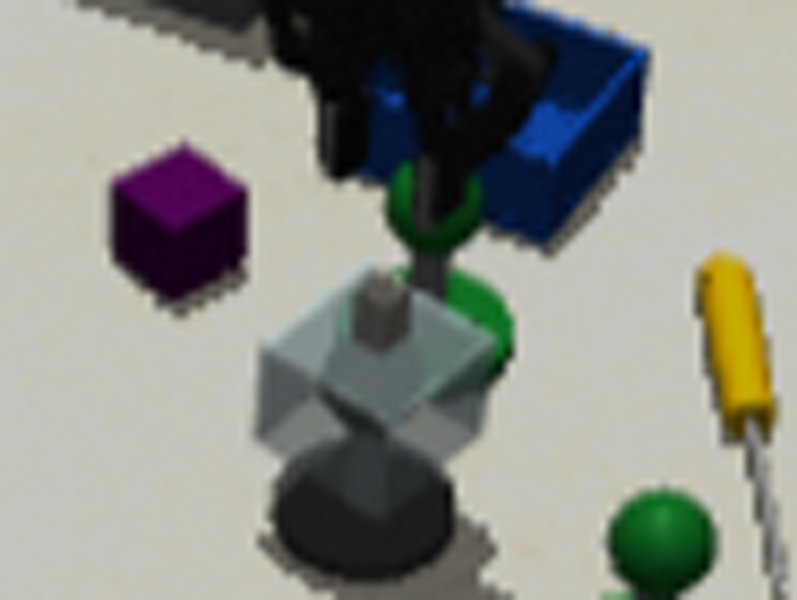

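The cover balances on its own. Its bottom corners at (255,438), (380,517) and (480,432) show a tilt of only about 1–2°. Next I look for a clear view of the bare cap.

Run:
```python
from h import *
from workcell import *
Y=np.radians(-10.9)
c=camera("top");im=c["pixels"];r,g,b=im.astype(int).transpose(2,0,1)
cv2.imwrite("pics/top7.png",cv2.resize(im[135:215,140:340,::-1],(800,320),interpolation=cv2.INTER_CUBIC))
win=np.zeros(r.shape,bool);win[150:190,195:228]=1
pk=(r-g>20)&(b-g>15)&win;print(pk.sum())
m,ce,a=blob(pk,(209,168));ct,_=cv2.findContours(m.astype(np.uint8),0,2);k=max(ct,key=cv2.contourArea);rect=cv2.minAreaRect(k);print(ce,a,rect)
w=np.array([onz(c,*p,.106) for p in cv2.boxPoints(rect)]);print(w.mean(0),onz(c,*ce,.106));d=w[1]-w[0];print(np.degrees(np.arctan2(d[1],d[0]))%90)
s=camera("side");im=s["pixels"];cv2.imwrite("pics/side7.png",cv2.resize(im[170:270,170:300,::-1],(780,600),interpolation=cv2.INTER_CUBIC))
for n,cc in(("t",c),("s",s)):
  for q in([.583,.0477,.106],):print(n,proj(cc,np.array(q)))
```

```text
295
[209.14576271 168.59322034] 295 ((209.28846740722656, 168.5576934814453), (17.258220672607422, 17.062103271484375), 11.309932708740234)
[0.58362038 0.04643173 0.106     ] [0.58348556 0.0468228  0.106     ]
79.86802293943434
t (np.float64(208.81922455873456), np.float64(168.76707257782937))
s (np.float64(231.5991106447582), np.float64(199.8059563851671))
```

View pics/top7.png

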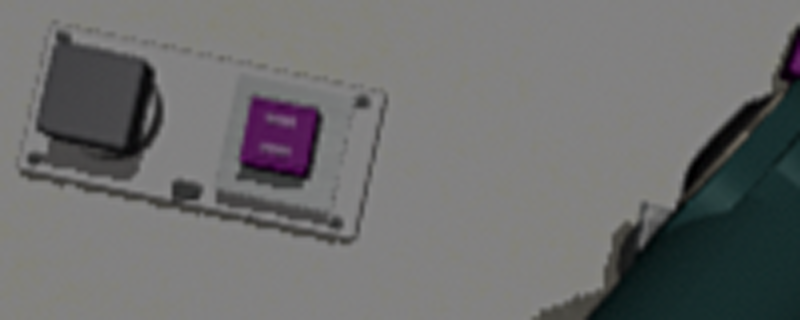

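View pics/side7.png

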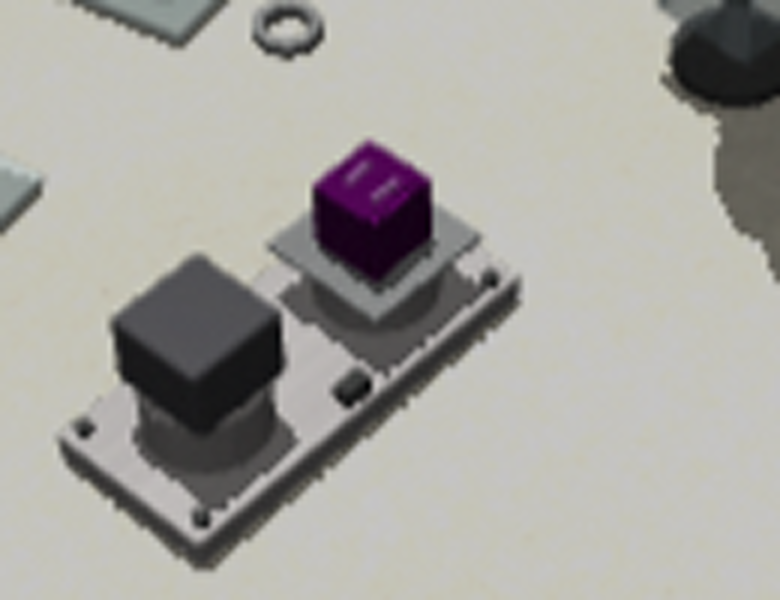

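Both views show the bare purple cap, at top crop (281,138) and side crop (373,195), with its sides along the fixture and its centre near (0.5832, 0.0472). I'll grip it and test-turn in small steps, watching the twist torque.

Run:
```python
from h import *
from workcell import *
Y=np.radians(-10.7);p=[.5832,.0472]
set_gripper(1.0,60)
move_ptp([.5027,-.232,.25],down(np.radians(-10.9)))
move_ptp(p+[.22],down(Y))
print(move_linear(p+[.092],vel=.15,threshold=8),read_ee_pos(),read_time_s())
f0=read_ft_force();t0=read_ft_torque()
set_gripper(0.0,60);wait(.1)
print(read_grip_width()*85,np.round(read_ft_force()-f0,2),np.round(read_ft_torque()-t0,3),read_time_s(),np.round(read_joint_positions(),2))
t0=read_ft_torque()
for d in(3,6,9):
    move_ptp(p+[.092],down(Y+np.radians(d)));wait(.1);print(d,np.round(read_ft_torque()-t0,3),np.round(read_ft_force()-f0,2))
    if abs((read_ft_torque()-t0)[2])>.5:break
print(read_time_s())
```

```text
False [0.58392974 0.04693579 0.09286972] 16.875
44.77376142808308 [-0.21  0.86  6.37] [ 0.023  0.266 -0.032] 17.425 [-0.61  0.64  0.64  1.9  -0.53  0.77  0.14]
3 [ 0.006 -0.07   0.145] [ 0.14 -0.43  5.17]
6 [ 0.073 -0.139  0.124] [0.77 1.28 5.29]
9 [ 0.093 -0.114  0.165] [0.67 1.15 6.03]
18.475
```

Run:
```python
from h import *
from workcell import *
Y=np.radians(-10.7);p=[.5832,.0472]
print(read_ee_pos(),read_ft_torque())
for d in(12,15,18):
    move_ptp(p+[.092],down(Y+np.radians(d)));wait(.1);t=read_ft_torque();print(d,np.round(t,3),np.round(read_ft_force(),2),read_grip_width()*85)
    if abs(t[2])>.6:break
print(read_time_s())
```

```text
[0.58405024 0.0474753  0.09293366] [0.09227573 0.13161844 0.13074835]
12 [0.127 0.108 0.081] [-0.69  0.32  6.18] 45.18382967744156
15 [0.14  0.114 0.079] [-0.41  0.25  5.23] 45.471677834014514
18 [0.041 0.151 0.066] [-0.74  0.48  6.03] 44.824932608161156
19.525
```

The torque stays near 0.1 N m well past 8°, so anticlockwise is the free direction. I continue to about 68°, guarding the torque.

Run:
```python
from h import *
from workcell import *
Y=np.radians(-10.7);p=[.5832,.0472]
for d in range(26,69,7):
    move_ptp(p+[.092],down(Y+np.radians(d)));wait(.05);t=read_ft_torque();print(d,np.round(t,3),np.round(read_ft_force(),2),round(read_grip_width()*85,1))
    if abs(t[2])>.6:print("STOP");break
print(read_time_s(),np.round(read_joint_positions(),2),read_ee_pos())
c=camera("side");im=c["pixels"];cv2.imwrite("pics/side8.png",cv2.resize(im[150:250,165:299,::-1],(800,600),interpolation=cv2.INTER_CUBIC))
```

```text
26 [0.092 0.119 0.062] [-1.01  0.96  6.41] 45.4
33 [0.021 0.14  0.035] [ 0.21 -0.22  6.25] 44.7
40 [-0.01   0.148  0.044] [ 0.24 -0.09  6.35] 45.3
47 [0.043 0.132 0.142] [-0.27  0.29  7.16] 44.8
54 [0.022 0.189 0.13 ] [0.19 0.3  5.64] 44.9
61 [-0.039  0.09   0.04 ] [0.01 0.1  7.09] 45.0
68 [0.036 0.071 0.096] [ 0.07 -0.05  6.53] 44.8
21.625 [-0.39  0.58  0.33  1.89 -0.28  0.72  1.1 ] [0.58408655 0.04714972 0.09291778]
```

View pics/side8.png

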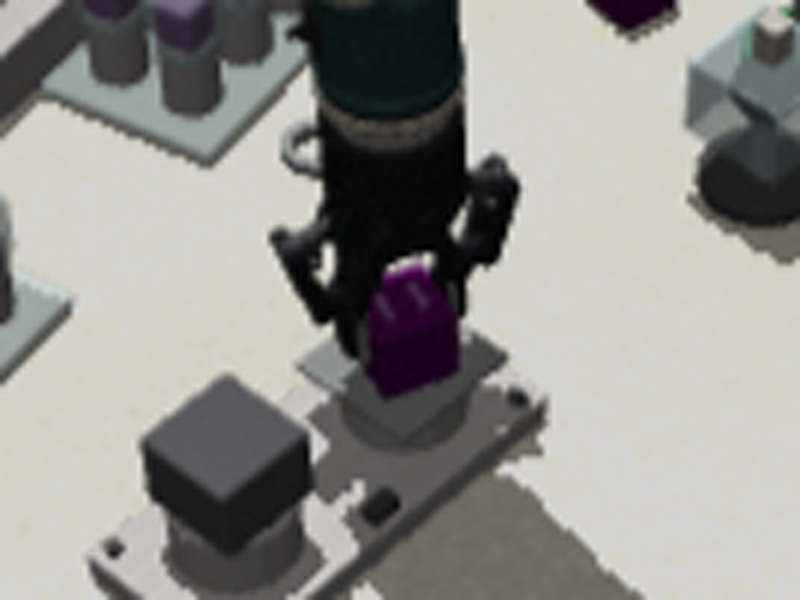

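The cap, at crop (415,335), turned with the jaws. Now a gentle, force-guarded lift.

Run:
```python
from h import *
from workcell import *
p=list(read_ee_pos()[:2])
print(read_ft_force())
r=move_linear(p+[.105],vel=.03,threshold=15);print(r,read_ee_pos(),read_ft_force(),read_grip_width()*85)
if not r:
    r=move_linear(p+[.192],vel=.1,threshold=15);wait(.5);print(r,read_ee_pos(),read_ft_force(),read_grip_width()*85)
print(read_time_s())
c=camera("side");im=c["pixels"];cv2.imwrite("pics/side9.png",cv2.resize(im[110:260,165:345,::-1],(720,600),interpolation=cv2.INTER_CUBIC))
c=camera("top");cv2.imwrite("pics/top9.png",c["pixels"][:,:,::-1])
```

```text
[0.59795988 0.23443215 6.12947648]
False [0.58382383 0.04728684 0.10499536] [ 0.72777364 -0.53899933 -1.79942229] 44.71342509427075
False [0.5840552  0.04718054 0.19189921] [-0.11144417 -0.27079305 -2.13424261] 45.075141874515765
23.775
```

View pics/side9.png

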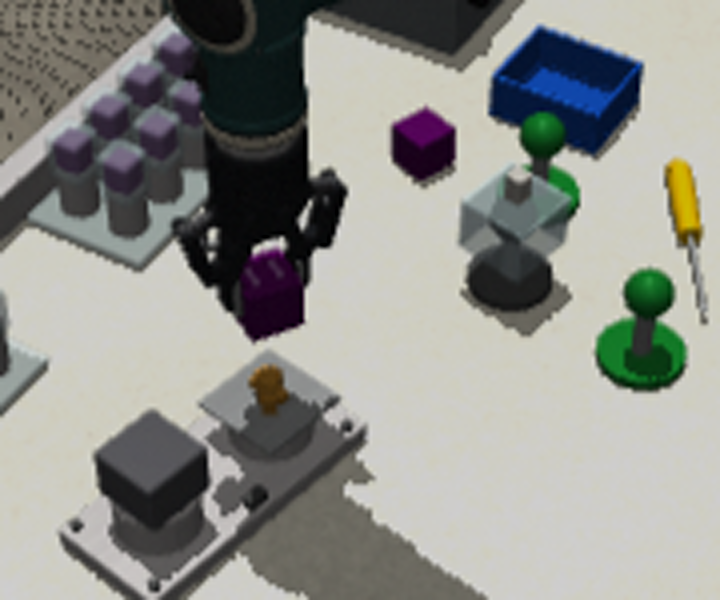

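View pics/top9.png

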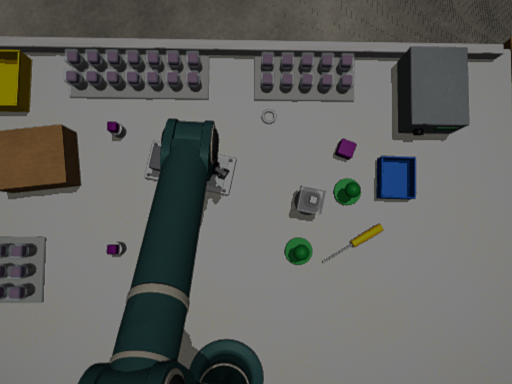

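The cap is free: it is held at side crop (270,293), above the bare neck at (268,387). The cover stands on the post at (515,215), and the bystanders are in place. One last check of the cover's balance from the top, then I hand in.

Run:
```python
from h import *
from workcell import *
c=camera("top");im=c["pixels"]
w=np.zeros(im.shape[:2],bool);w[194:207,306:321]=1
m,ce,a=blob((im.min(2)>105)&w,(313,200));print(ce,a,onz(c,*ce,.135),"ball",[.503,-.2322])
print(np.round(read_joint_vel(),4),read_grip_width()*85,read_ft_force(),read_ee_pos(),read_time_s())
```

```text
[313.13513514 199.18918919] 37 [ 0.50144777 -0.23231552  0.135     ] ball [0.503, -0.2322]
[ 0.     -0.0014  0.0007  0.0011  0.0007 -0.0009 -0.0005] 44.55618461115292 [-0.24945055 -0.24857806 -2.25111328] [0.58407039 0.04720279 0.19200415] 23.925
```

The knob's top is within 1.6 mm of the ball's axis, and it is 33 mm higher, so the cover is close to level. The cap weighs on the wrist at about −2.2 N and is still. Handing in.

```bash
python3 -c "
from workcell import *
sign_off();print(read_time_s())"
```

```text
the job is handed in; nothing more can be done
the job is handed in; nothing more can be done
```

The job is done and handed in at about 24 s of the 61 s allowed; `sign_off` gives no verdict.

- **Cover:** I lifted it by the knob, after two crossed grips to centre it, and set it down on the black ball-topped post. It balances there by itself. In the last top view the knob is within about 1.6 mm of the ball's axis, and the side view shows a tilt of about 1–2°.
- **Cap:** It loosens anticlockwise. I turned it about 68°, with twist torque never above about 0.17 N m, so it was never near the forced limit of 1.35 N m. It then lifted off freely and is held upright and still about 10 cm above its seat. The wrist carries about 2.2 N, which matches the cap's weight.
- **Bystanders:** By eye, none of the bystanders in the last pictures had moved.

**Checks that disagreed:**
- While setting the cover down, the wrist torques pointed to an off-centre contact. I put that down to the sensor's offset drifting with pose, and the later pictures showed the cover centred.
- In one side view the cover's roof corners appeared about 1 pixel lower than predicted, while its lower edge matched.

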